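# Release the guard hood of a test fixture with its two release buttons

## Robot

A 6-joint arm with a two-finger parallel gripper is mounted at the origin on the work surface. World frame = base frame: x ahead of the robot, y to its left, z up, the work surface at z = 0. Lengths are in m, angles in rad, forces in N, time in s.
With the tool pointing down it reaches from about 0.35 to 0.775 m from the base axis. Payload 5.5 kg.
Tool frame: the origin (TCP) lies at the very end of the fingers, on their centre line; the grasp point (between the pads) lies 19 mm behind it; z points along the fingers, y is the line along which they close (so a half turn about z gives the same grasp; the last joint's range is limited). The gripper opens to 85 mm and grips with 20 to 120 N. Pads are 22 mm wide; open, the fingers measure 114 mm over their backs; the gripper's body (76 mm by 85 mm) begins 54 mm behind the grasp point. The pads swing forward as they close: fully open they stand 13 mm farther back than shut.
Start: joints at [1.132, 0.313, 0.046, 1.304, 0, 1.431], TCP at [0.169, 0.55, 0.231] pointing down, gripper open.
Joint ranges: [-2.76, 2.76], [-0.86, 1.69], [-1.03, 1.26], [-2.2, 2.34], [-1.47, 1.5], [-3.14, 3.14]. Speed limits (rad/s): [2.57, 2.57, 3.14, 3.14, 3.14, 3.14].

## Interface

Orientations are given as a unit quaternion [w, x, y, z].
In Python, from workcell import get_state, read_camera, calibration, hand_in gives the robot as it stands.
- The arm moves only by the tool drive_tool, never from a script. Its argument "deltas" is a list that holds one entry, the list of rows, each a list of 7 numbers: the closure in counts, from 0 (fully open) to 255 (shut), then the shift along the tool's x, y, z in m, then the turn, a rotation vector about the tool's x, y, z in degrees. A call has 1 to 12 rows; each row is the pose to reach, as a shift and turn from the pose commanded when the call began, along the tool's axes at that moment; what a row does not reach only later rows make up. A row lasts 1/8 s, in which the tool goes at most 62.5 mm and 10.7 degrees, less where a joint would pass 70% of its speed; a pose out of reach is approached as far as the arm can. A call with a gripper value outside its range is refused whole. The fingers move at their own pace and stop on an object; "newtons" is the grip in N (left out, the last holds). Time passes only in rows, so rows that repeat a pose let the fingers close. It gives the time, the measured TCP pose, the force, the opening and the grip force at its end, in the units of the state.
- get_state(): the state, without advancing time (a new reading comes with each control period).
- read_camera(name): name is "side" or "top"; returns (picture, depth): 384x512x3 uint8, red, green, blue; 384x512 float32, m along the optical axis (not along the pixel's ray), 0 where there is no reading.
- calibration(name): a dict with "mtx" (3x3 intrinsics, pixels), "world_from_camera" (4x4, takes a point from camera to world coordinates). Camera axes: x right, y up, looking along -z (the intrinsics and any distortion apply to the point x, -y, -z); pixel columns grow to the right and rows downward; lengths in m; the calibration is good to about 2 mm. A picture is of the moment at which its call begins. calibration takes no time and is no camera call.
- hand_in(): hands the job in; it is judged then, once.
The state is a dict: "clock": time; "joint_pos": joint angles; "qvel": joint speeds; "tau": joint torques, N m; "tcp_pos": TCP position; "orientation": TCP orientation; "wrist_force": force on the tool from outside, world axes, zero at the start; "ft_torque": the same for the moment, N m; "finger_gap": finger opening in m; "grip_force": force on a finger pad.
Only numpy, scipy, OpenCV 4.12 (cv2) and the standard library are available. Lean on these libraries where they do the work, as an engineer would, in place of code of your own. Each camera call takes 0.05 s, during which the arm holds its last target. There are 200 camera calls.

## Task

Open the violet guard hood of the connector test fixture: press its two yellow release buttons down together, one fingertip on each, keep both fully down until the hood has swung all the way up by itself, then let go and draw clear. Do not touch the hood, and leave the loose things around the work where they are.

Things in the scene. Friction and masses are not known exactly. Their poses are not given: they have to be found in the camera images.
- fixture: The connector test fixture, bolted down: grey metal base 340 mm deep (x) by 300 mm wide (y), flat top deck 70 mm above the table. Origin at the centre of its underside, on the table; x points from the operator's (robot's) side to the back, y left, z up. The two buttons stand on a blue plate on the open front part of the deck, 125 mm in front of the origin; the violet hood covers the rear part.
- left_button_top (a point): Centre of the flat top of the left (+y) yellow button: a round head 32 mm across and 8 mm thick on a stem in a steel collar 33 mm across; its top is 24 mm above the deck (94 mm above the table) when up. The two button centres are 60 mm apart along the fixture's y axis, so the gap between the heads is 28 mm. The point moves with the button. z up.
- right_button_top (a point): Centre of the flat top of the right (-y) yellow button, the same size as the left.
- left_button (a joint): How far the left button is pressed straight down, in m: 0 up, 0.006 fully down. Its spring needs about 1.5 N to start and 4.5 N to hold fully down, and returns it when let go. Somewhere between 2.5 and 3.5 mm down it frees its lock of the hood hinge.
- right_button (a joint): The same for the right button.
- hood: Violet clear plastic hood, aluminium edges, 260 mm wide, 195 deep, 80 high, sloping front, hinged along the back of the deck. Origin: middle of its lower front edge, when shut 90 mm behind the button row and 70 mm above the table (edge trim reaches 8 mm further forward). Shut, its axes are the fixture's (about 1 degree of play); fully open, z is tilted back by 1.0 rad. Not to be touched.
- connector: Loose white connector housing, 24 x 40 x 16 mm, lying on the front part of the deck to the left of the buttons (80 mm or more between its centre and that of the nearer button). Origin at the centre of its underside.
- parts_bin: Loose open grey plastic bin of terminals, 125 x 90 x 60 mm, on the table beside the fixture. Origin at the centre of its underside.
- reel: Loose cardboard reel of terminals lying flat, 96 mm across, 28 mm high, on the table beside the fixture. Origin at the centre of its underside.
- screwdriver: Loose screwdriver with red handle, 190 mm long, lying on the table in front of the fixture, roughly along the fixture's y axis. Its x axis runs along the tool to the tip; origin midway, on the table.
- hood_edge (a point): The same point of the hood's front edge: 70 mm above the table when shut, 234 mm fully open, on an arc of 195 mm about the hinge, up and away from the buttons. Sprung and damped, the hood rises by itself in about 2 to 6 s, only while both buttons are down; if either is let up it locks where it stands. Fully open it stays open when they are let go.

How it is judged:
By the outcome, as a careful person would: the job done as asked, in the order asked, and still so for the second after the job is handed in, with the robot touching nothing.
It also fails if it takes over 38 s, if anything falls off the work surface, if the arm or the gripper's body presses on something with over 40 N, if the wrist force passes 120 N, or if a joint passes its speed limit or range.

## Working session

There is one attempt and no reset: what is moved stays moved. The work goes in short steps, Python scripts to look and compute and a tool call to move; the robot and the scene stay as the last step left them, time stands still between calls to the robot, and variables do not carry over. Pictures are saved under pics/ and viewed, at most 10 in all, crops included, and the job is handed in when it is done.

Besides the shell and the picture viewer there is one more tool, called after "Emit:" as a command line: name --argument value ..., lists and objects as JSON in quotes. drive_tool: Moves the arm, as the interface text tells. Its arguments: {"type":"object","properties":{"deltas":{"type":"array","items":{"type":"array","items":{"type":"array","items":{"type":"number"}}}},"newtons":{"type":"number"}},"required":["deltas"]}

```bash
mkdir -p pics; python3 - <<'E'
from workcell import *
import cv2,numpy as np
s=get_state();print({k:np.round(v,4).tolist() for k,v in s.items()})
for n in("top","side"):
    p,d=read_camera(n);np.savez(f"pics/{n}0.npz",p=p,d=d)
    cv2.imwrite(f"pics/{n}0.png",p[:,:,::-1])
    c=calibration(n);print({k:np.round(v,3).tolist() for k,v in c.items()})
E
```

```text
{'clock': 0.0, 'joint_pos': [1.1324, 0.314, 0.0449, 1.3036, 0.0, 1.4312], 'qvel': [0.0003, 0.0009, -0.0002, -0.003, -0.001, -0.0002], 'tau': [-0.001, -48.0626, 29.8534, 0.0192, -0.0003, 0.0], 'tcp_pos': [0.169, 0.549, 0.2304], 'orientation': [-0.0003, 0.1488, 0.9889, -0.0009], 'wrist_force': [0.4665, -0.3957, -0.0441], 'ft_torque': [-0.0372, 0.0172, -0.0318], 'grip_force': 0.0, 'finger_gap': 0.0854}
{'mtx': [[423.273, 0.0, 262.088], [0.0, 423.273, 184.391], [0.0, 0.0, 1.0]], 'world_from_camera': [[-0.008, 0.987, -0.162, 0.405], [-0.999, -0.014, -0.034, 0.017], [-0.036, 0.162, 0.986, 1.196], [0.0, 0.0, 0.0, 1.0]]}
{'mtx': [[491.754, 0.0, 256.922], [0.0, 491.754, 192.005], [0.0, 0.0, 1.0]], 'world_from_camera': [[0.691, 0.537, -0.484, 0.053], [-0.723, 0.517, -0.459, -0.46], [0.004, 0.667, 0.745, 0.893], [0.0, 0.0, 0.0, 1.0]]}
```

View pics/top0.png

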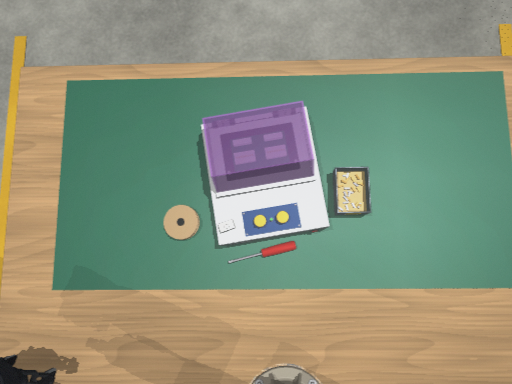

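View pics/side0.png

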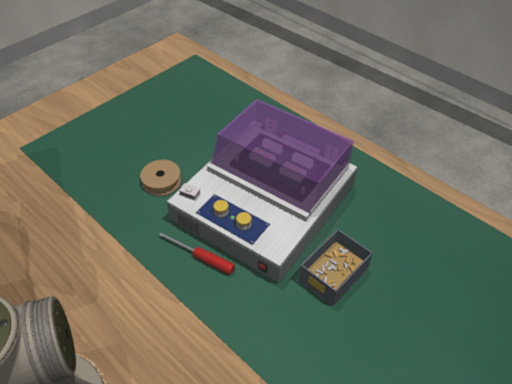

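The top view shows the buttons at about (260,221) and (283,217), with the fixture slightly turned. In the side view they are at (221,208) and (243,219). The hood is behind them and the screwdriver in front.

```bash
cat > h.py <<'E'
import cv2,numpy as np
from workcell import *
def ray(n,px):
    c=calibration(n);K=np.array(c["mtx"]);T=np.array(c["world_from_camera"])
    q=np.linalg.inv(K)@[px[0],px[1],1];return T[:3,3],T[:3,:3]@[q[0],-q[1],-q[2]]
def onplane(n,px,z):
    o,r=ray(n,px);return o+r*(z-o[2])/r[2]
def yellow(n,p,box):
    h=cv2.cvtColor(p,cv2.COLOR_RGB2HSV);m=cv2.inRange(h,(22,150,150),(34,255,255))
    k=np.zeros_like(m);x0,y0,x1,y1=box;k[y0:y1,x0:x1]=1;m*=k
    N,_,st,ce=cv2.connectedComponentsWithStats(m)
    return [(c,s) for c,s in zip(ce[1:],st[1:]) if s[4]>40]
def tri(a,b):
    (o1,r1),(o2,r2)=ray("top",a),ray("side",b)
    t=np.linalg.lstsq(np.c_[r1,-r2],o2-o1,rcond=None)[0]
    p,q=o1+r1*t[0],o2+r2*t[1];return (p+q)/2,np.linalg.norm(p-q)
E
python3 - <<'E'
from h import *
B={"top":(240,195,305,240),"side":(195,190,270,245)}
for n in B:
    z=np.load(f"pics/{n}0.npz");r=yellow(n,z["p"],B[n])
    P=[]
    for c,s in r:
        P.append(onplane(n,c,.094));print(n,c.round(1),s,P[-1].round(4))
    if len(P)==2:
        d=P[0]-P[1];print(np.linalg.norm(d),np.degrees(np.arctan2(d[1],d[0])))
    h=cv2.cvtColor(z["p"],cv2.COLOR_RGB2HSV);m=cv2.inRange(h,(105,120,40),(125,255,200))
    x0,y0,x1,y1=B[n];m[:y0-10]=0;m[y1+10:]=0
    c=max(cv2.findContours(m,0,2)[0],key=cv2.contourArea)
    b=cv2.boxPoints(cv2.minAreaRect(c));Q=np.array([onplane(n,v,.072)[:2] for v in b])
    print("plate",Q.mean(0).round(4),[(np.linalg.norm(e).round(3),np.degrees(np.arctan2(e[1],e[0])).round(1)) for e in np.roll(Q,-1,0)-Q])
from h import tri
E
```

```text
plate [0.4608 0.0769] [(np.float64(0.0), np.float64(0.0)), (np.float64(0.004), np.float64(134.4)), (np.float64(0.0), np.float64(0.0)), (np.float64(0.004), np.float64(-45.6))]
side [220.4 205.5] [214 201  14  10 114] [0.4895 0.0614 0.094 ]
side [243.4 218.1] [237 213  14  11 119] [0.4991 0.0022 0.094 ]
0.059983907484890395 99.23501489399777
plate [0.4953 0.0335] [(np.float64(0.067), np.float64(23.9)), (np.float64(0.157), np.float64(-82.4)), (np.float64(0.062), np.float64(-161.2)), (np.float64(0.15), np.float64(98.9))]
```

```bash
python3 - <<'E'
from h import *
p=np.load("pics/top0.npz")["p"];h=cv2.cvtColor(p,cv2.COLOR_RGB2HSV);print(h[221,260],h[217,283],h[213,255])
m=cv2.inRange(h,(20,130,110),(38,255,255));m[:200]=0;m[240:]=0;m[:,:245]=0;m[:,300:]=0
N,_,st,ce=cv2.connectedComponentsWithStats(m);P=[]
for c,s in zip(ce,st):
    if 40<s[4]<2000: P.append((c,onplane("top",c,.094)));print(c,s,P[-1][1])
d=P[0][1]-P[1][1];print(np.linalg.norm(d),np.degrees(np.arctan2(d[1],d[0])))
S=[(220.4,205.5),(243.4,218.1)]
P.sort(key=lambda v:v[0][0])
for a,b in zip(P,S):print(tri(a[0],b))
E
```

```text
[ 27 146 233] [ 27 143 233] [110 116 160]
[282.04950495 216.52475248] [277 211  11  12 101] [0.50041479 0.00369036 0.094     ]
[259.54166667 220.35416667] [254 215  11  12  96] [0.49108437 0.06241957 0.094     ]
0.05946575959431632 -80.97275612717311
(array([0.49098851, 0.06270908, 0.09186404]), np.float64(0.0006610557335674712))
(array([0.50064209, 0.00366882, 0.09122339]), np.float64(3.4371831767487046e-05))
```

Emit:
drive_tool --deltas '[[[117, -0.035, -0.03, 0, 0, 0, -2], [117, -0.08, -0.07, 0, 0, 0, -5], [117, -0.125, -0.107, 0, 0, 0, -8], [117, -0.17, -0.146, 0, 0, 0, -11], [117, -0.215, -0.185, 0, 0, 0, -14], [117, -0.26, -0.223, 0, 0, 0, -17], [117, -0.305, -0.262, 0, 0, 0, -20], [117, -0.35, -0.3, 0, 0, 0, -23], [117, -0.395, -0.34, 0.02, 0, 0, -26.2], [117, -0.435, -0.374, 0.045, 0, 0, -26.2], [117, -0.4635, -0.398, 0.07, 0, 0, -26.2], [117, -0.4635, -0.398, 0.07, 0, 0, -26.2]]]' --newtons 60

```text
clock: 1.6
tcp_pos: [0.4946, 0.0308, 0.1588]
orientation: [-0.002, -0.077, 0.997, 0.0]
wrist_force: [-0.2, 0.1, 0.4]
finger_gap: 0.0461
grip_force: 0.0
```

```bash
python3 - <<'E'
from h import *
s=get_state();print({k:np.round(v,4).tolist() for k,v in s.items()})
I=[]
for n,(x0,y0,x1,y1) in {"top":(200,130,340,270),"side":(150,110,290,250)}.items():
    p,d=read_camera(n);np.savez(f"pics/{n}1.npz",p=p,d=d);I.append(cv2.resize(p[y0:y1,x0:x1],(400,400),interpolation=2))
cv2.imwrite("pics/c1.png",np.hstack(I)[:,:,::-1])
E
```

```text
{'clock': 1.6, 'joint_pos': [-0.1, 0.1995, -0.2859, 1.0896, -0.0001, -0.2545], 'qvel': [0.0485, -0.0415, 0.011, 0.0486, 0.0187, 0.0212], 'tau': [-1.2629, -38.7333, 28.4605, -0.7275, -0.1668, -0.18], 'tcp_pos': [0.4946, 0.0308, 0.1588], 'orientation': [-0.0021, -0.0772, 0.997, 0.0003], 'wrist_force': [-0.1685, 0.0769, 0.3969], 'ft_torque': [0.0359, 0.0069, -0.0394], 'grip_force': 0.0, 'finger_gap': 0.0461}
```

View pics/c1.png

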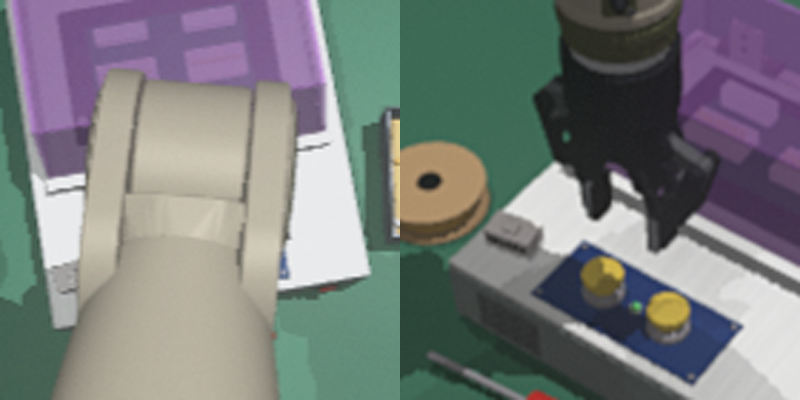

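The side view shows both fingertips above the two buttons, with their ends at about (218,184) and (240,197). I will descend to just above the buttons and check again.

Emit:
drive_tool --deltas '[[[117, 0, 0, 0.015, 0, 0, 0], [117, 0, 0, 0.035, 0, 0, 0], [117, 0, 0, 0.05, 0, 0, 0], [117, 0, 0, 0.054, 0, 0, 0], [117, 0, 0, 0.054, 0, 0, 0]]]'

```text
clock: 2.33
tcp_pos: [0.495, 0.0331, 0.1073]
orientation: [-0.0, -0.079, 0.997, 0.0]
wrist_force: [0.1, -0.2, 0.0]
finger_gap: 0.0462
grip_force: 0.0
```

```bash
python3 - <<'E'
from h import *
s=get_state();print({k:np.round(v,4).tolist() for k,v in s.items() if k in("tcp_pos","orientation","wrist_force","ft_torque")})
n="side";p,d=read_camera(n);np.savez(f"pics/{n}2.npz",p=p,d=d)
c=calibration(n);K=np.array(c["mtx"]);T=np.linalg.inv(np.array(c["world_from_camera"]))
q=p.copy()
t=np.array(s["tcp_pos"]);yd=np.array([-.1535,.988,0])
q=cv2.resize(p[150:250,180:290],(770,600)[:2] if 0 else (660,600),interpolation=2)
for k in(.03,-.03):
    w=t+k*yd;v=T@np.r_[w,1];u=K@[v[0]/-v[2],-v[1]/-v[2],1];print(w.round(4),u.round(1))
    cv2.circle(q,(int((u[0]-180)*6),int((u[1]-150)*6)),3,(255,0,0),-1)
cv2.imwrite("pics/s2.png",q[:,:,::-1])
E
```

```text
{'tcp_pos': [0.495, 0.0331, 0.1073], 'orientation': [-0.0001, -0.0795, 0.9968, 0.0], 'wrist_force': [0.0591, -0.1869, 0.0309], 'ft_torque': [-0.0545, -0.0016, 0.0385]}
[0.4903 0.0627 0.1073] [219.9 200.9   1. ]
[0.4996 0.0034 0.1073] [243.  213.6   1. ]
```

View pics/s2.png

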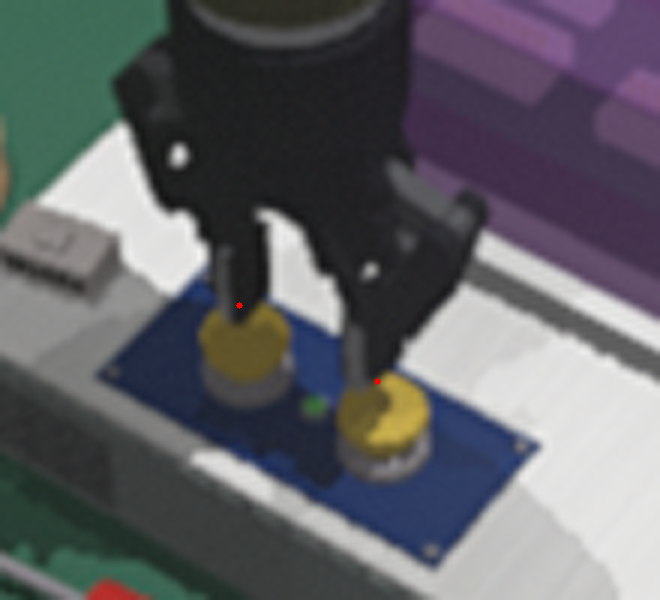

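Tips line up with the buttons (left about (220,201), right about (243,213) in full-picture pixels). Descending to touch, then pressing.

Emit:
drive_tool --deltas '[[[117, 0, 0, 0.006, 0, 0, 0], [117, 0, 0, 0.011, 0, 0, 0], [117, 0, 0, 0.014, 0, 0, 0], [117, 0, 0, 0.017, 0, 0, 0], [117, 0, 0, 0.0195, 0, 0, 0], [117, 0, 0, 0.0195, 0, 0, 0]]]'

```text
clock: 3.12
tcp_pos: [0.4951, 0.0327, 0.0884]
orientation: [0.0, -0.079, 0.997, -0.0]
wrist_force: [-2.6, -0.3, 5.7]
finger_gap: 0.0463
grip_force: 2.6
```

Emit:
drive_tool --deltas '[[[117, 0, 0, 0.0025, 0, 0, 0], [117, 0, 0, 0.0045, 0, 0, 0], [117, 0, 0, 0.0045, 0, 0, 0]]]'

```text
clock: 3.5
tcp_pos: [0.4951, 0.0327, 0.0855]
orientation: [0.001, -0.079, 0.997, -0.0]
wrist_force: [-6.4, -0.1, 19.2]
finger_gap: 0.0464
grip_force: 9.5
```

```bash
cat > look.py <<'E'
from h import *
import sys
s=get_state();print({k:np.round(v,4).tolist() for k,v in s.items() if k in("clock","tcp_pos","wrist_force","ft_torque","orientation")})
p,d=read_camera("side");cv2.imwrite(f"pics/{sys.argv[1]}.png",cv2.resize(p[60:270,160:380],(660,600),interpolation=2)[:,:,::-1])
E
python3 look.py s3
```

```text
{'clock': 3.5, 'tcp_pos': [0.4951, 0.0327, 0.0855], 'orientation': [0.0006, -0.0791, 0.9969, -0.0002], 'wrist_force': [-6.4438, -0.0514, 19.2441], 'ft_torque': [0.0878, 1.4437, 0.0026]}
```

View pics/s3.png

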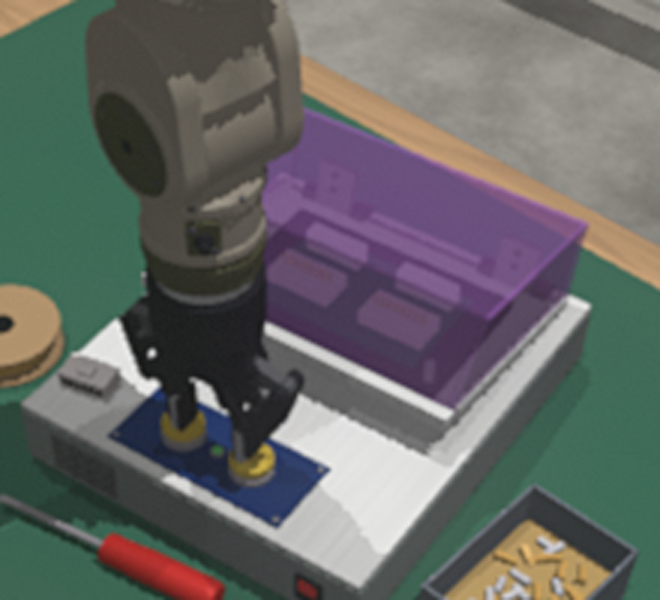

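The hood is rising (front edge already off the deck) and both fingers are bottomed with balanced torque. Holding.

Emit:
drive_tool --deltas '[[[117, 0, 0, 0, 0, 0, 0], [117, 0, 0, 0, 0, 0, 0], [117, 0, 0, 0, 0, 0, 0], [117, 0, 0, 0, 0, 0, 0], [117, 0, 0, 0, 0, 0, 0], [117, 0, 0, 0, 0, 0, 0], [117, 0, 0, 0, 0, 0, 0], [117, 0, 0, 0, 0, 0, 0], [117, 0, 0, 0, 0, 0, 0], [117, 0, 0, 0, 0, 0, 0], [117, 0, 0, 0, 0, 0, 0], [117, 0, 0, 0, 0, 0, 0]]]'

```text
clock: 5.05
tcp_pos: [0.4951, 0.0327, 0.0855]
orientation: [0.001, -0.079, 0.997, -0.0]
wrist_force: [-7.2, 0.1, 18.1]
finger_gap: 0.0465
grip_force: 9.5
```

Emit:
drive_tool --deltas '[[[117, 0, 0, 0, 0, 0, 0], [117, 0, 0, 0, 0, 0, 0], [117, 0, 0, 0, 0, 0, 0], [117, 0, 0, 0, 0, 0, 0], [117, 0, 0, 0, 0, 0, 0], [117, 0, 0, 0, 0, 0, 0], [117, 0, 0, 0, 0, 0, 0], [117, 0, 0, 0, 0, 0, 0], [117, 0, 0, 0, 0, 0, 0], [117, 0, 0, 0, 0, 0, 0], [117, 0, 0, 0, 0, 0, 0], [117, 0, 0, 0, 0, 0, 0]]]'

```text
clock: 6.55
tcp_pos: [0.4951, 0.0327, 0.0855]
orientation: [0.001, -0.079, 0.997, -0.0]
wrist_force: [-6.8, 0.0, 19.6]
finger_gap: 0.0461
grip_force: 9.5
```

Emit:
drive_tool --deltas '[[[117, 0, 0, 0, 0, 0, 0], [117, 0, 0, 0, 0, 0, 0], [117, 0, 0, 0, 0, 0, 0], [117, 0, 0, 0, 0, 0, 0], [117, 0, 0, 0, 0, 0, 0], [117, 0, 0, 0, 0, 0, 0], [117, 0, 0, 0, 0, 0, 0], [117, 0, 0, 0, 0, 0, 0], [117, 0, 0, 0, 0, 0, 0], [117, 0, 0, 0, 0, 0, 0], [117, 0, 0, 0, 0, 0, 0], [117, 0, 0, 0, 0, 0, 0]]]'

```text
clock: 8.05
tcp_pos: [0.4951, 0.0327, 0.0855]
orientation: [0.001, -0.079, 0.997, -0.0]
wrist_force: [-6.0, 0.2, 18.9]
finger_gap: 0.0462
grip_force: 9.5
```

```bash
python3 look.py s4
```

```text
{'clock': 8.05, 'tcp_pos': [0.4951, 0.0327, 0.0855], 'orientation': [0.0006, -0.0792, 0.9969, -0.0002], 'wrist_force': [-6.0352, 0.2255, 18.8741], 'ft_torque': [0.0612, 1.4376, -0.0157]}
```

View pics/s4.png

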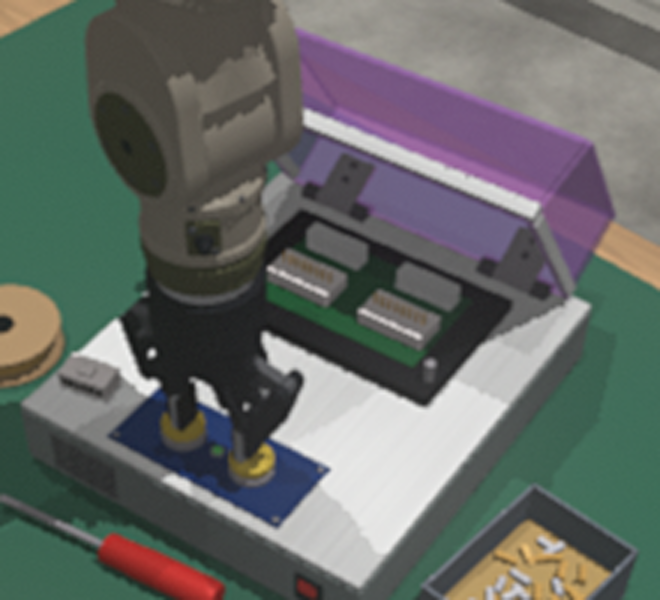

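The hood is nearly or fully open, with its trim at crop (300–540, 115–215). I will hold longer and check by picture difference and trim height that it has stopped.

Emit:
drive_tool --deltas '[[[117, 0, 0, 0, 0, 0, 0], [117, 0, 0, 0, 0, 0, 0], [117, 0, 0, 0, 0, 0, 0], [117, 0, 0, 0, 0, 0, 0], [117, 0, 0, 0, 0, 0, 0], [117, 0, 0, 0, 0, 0, 0], [117, 0, 0, 0, 0, 0, 0], [117, 0, 0, 0, 0, 0, 0], [117, 0, 0, 0, 0, 0, 0], [117, 0, 0, 0, 0, 0, 0], [117, 0, 0, 0, 0, 0, 0], [117, 0, 0, 0, 0, 0, 0]]]'

```text
clock: 9.6
tcp_pos: [0.4951, 0.0327, 0.0855]
orientation: [0.001, -0.079, 0.997, -0.0]
wrist_force: [-7.2, 0.8, 18.9]
finger_gap: 0.0464
grip_force: 9.5
```

```bash
python3 look.py s5; python3 - <<'E'
import cv2
print((cv2.absdiff(cv2.imread("pics/s4.png"),cv2.imread("pics/s5.png")).max(2)>25).sum())
E
```

```text
{'clock': 9.6, 'tcp_pos': [0.4951, 0.0327, 0.0855], 'orientation': [0.0006, -0.0791, 0.9969, -0.0002], 'wrist_force': [-7.1561, 0.8443, 18.9478], 'ft_torque': [0.108, 1.4339, 0.0192]}
0
```

Emit:
drive_tool --deltas '[[[117, 0, 0, 0, 0, 0, 0], [117, 0, 0, 0, 0, 0, 0], [117, 0, 0, 0, 0, 0, 0], [117, 0, 0, 0, 0, 0, 0], [117, 0, 0, 0, 0, 0, 0], [117, 0, 0, 0, 0, 0, 0], [117, 0, 0, 0, 0, 0, 0], [117, 0, 0, 0, 0, 0, 0], [117, 0, 0, 0, 0, 0, 0], [117, 0, 0, 0, 0, 0, 0], [117, 0, 0, 0, 0, 0, 0], [117, 0, 0, 0, 0, 0, 0]]]'

```text
clock: 11.15
tcp_pos: [0.4951, 0.0327, 0.0855]
orientation: [0.001, -0.079, 0.997, -0.0]
wrist_force: [-6.4, 0.1, 19.1]
finger_gap: 0.0459
grip_force: 9.5
```

```bash
python3 look.py s6; python3 - <<'E'
from h import *
print((cv2.absdiff(cv2.imread("pics/s5.png"),cv2.imread("pics/s6.png")).max(2)>25).sum())
# expected open edge: right end of the front edge (fixture yaw 9.1 deg), lateral -0.13, z .234
yw=np.radians(9.1);R=np.array([[np.cos(yw),-np.sin(yw)],[np.sin(yw),np.cos(yw)]])
m=np.array([.495,.0325]);c=calibration("side");K=np.array(c["mtx"]);T=np.linalg.inv(np.array(c["world_from_camera"]))
for a in(.9,1.0):
    x=.09+.195*(1-np.cos(a));z=.07+.195*np.sin(a)
    for y in(.0,-.13):
        v=T@np.r_[m+R@[x,y],z,1];u=K@[v[0]/-v[2],v[1]/v[2],1];print(a,z,((u[:2]-[160,60])*[3,600/210]).round(0))
E
```

```text
{'clock': 11.15, 'tcp_pos': [0.4951, 0.0327, 0.0855], 'orientation': [0.0006, -0.0792, 0.9969, -0.0002], 'wrist_force': [-6.3811, 0.0512, 19.1351], 'ft_torque': [0.0928, 1.4237, -0.0296]}
0
0.9 0.22274874737735928 [349. 179.]
0.9 0.22274874737735928 [513. 248.]
1.0 0.23408684203753982 [362. 155.]
1.0 0.23408684203753982 [526. 223.]
```

View pics/s6.png

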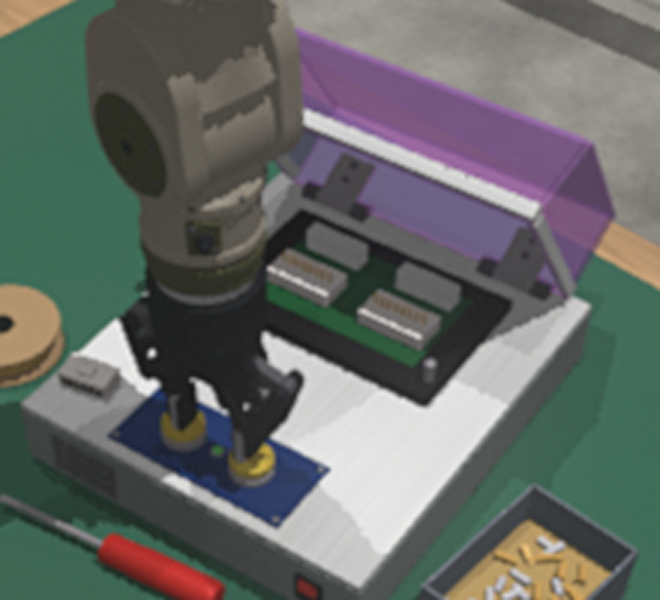

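The hood has stopped, and its right corner at (540,213) matches the full-open prediction of (526,223). Now letting go straight up, then drawing back.

Emit:
drive_tool --deltas '[[[117, 0, 0, -0.006, 0, 0, 0], [117, 0, 0, -0.015, 0, 0, 0], [117, 0, 0, -0.035, 0, 0, 0], [117, 0.01, 0, -0.06, 0, 0, 0], [117, 0.03, 0, -0.08, 0, 0, 0], [117, 0.05, 0, -0.1, 0, 0, 0], [117, 0.07, 0, -0.11, 0, 0, 0], [117, 0.08, 0, -0.115, 0, 0, 0], [117, 0.08, 0, -0.115, 0, 0, 0], [117, 0.08, 0, -0.115, 0, 0, 0]]]'

```text
clock: 12.45
tcp_pos: [0.4166, 0.0201, 0.1979]
orientation: [0.0, -0.079, 0.997, 0.0]
wrist_force: [0.5, -0.4, 0.4]
finger_gap: 0.0464
grip_force: 0.0
```

```bash
python3 look.py s7
```

```text
{'clock': 12.45, 'tcp_pos': [0.4166, 0.0201, 0.1979], 'orientation': [0.0, -0.0791, 0.9969, 0.0001], 'wrist_force': [0.4522, -0.44, 0.3879], 'ft_torque': [0.008, 0.0323, 0.0112]}
```

View pics/s7.png

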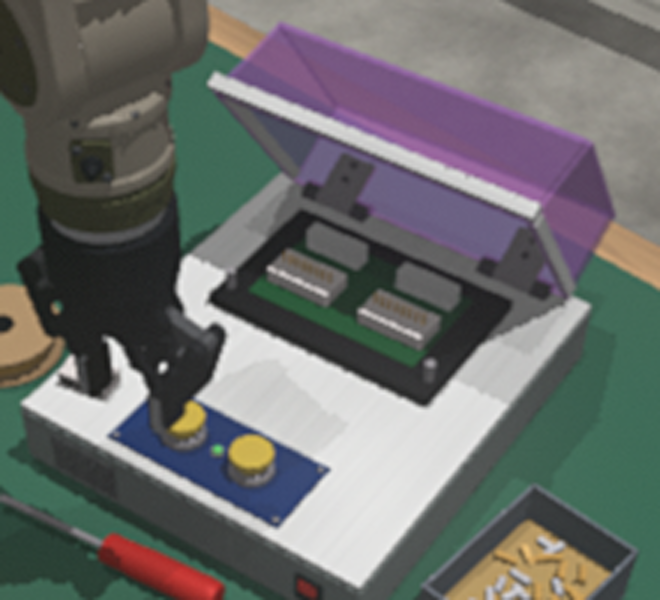

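The hood stays open, its edge running from (215,85) to (540,213). Both buttons are back up at (185,420) and (250,455), and the gripper is clear.

```bash
python3 -c "from workcell import hand_in;print(hand_in())"
```

```text
the job is handed in; nothing more can be done
None
```

The hood is fully open and stayed open after I let go; both buttons are back up, the gripper is drawn clear, and the job was handed in at about 12.5 s.

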